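Move the wax pots along the hob and clear the finished candles

ROBOT

A 7-joint arm with a two-finger parallel gripper is mounted at the origin on the work surface. World frame = base frame: x ahead of the robot, y to its left, z up, the work surface at z = 0. Lengths are in m, angles in rad, forces in N, time in s.
With the tool pointing down it reaches from about 0.425 to 1.025 m from the base axis. Payload 3.6 kg.
Tool frame: the origin (TCP) lies at the very end of the fingers, on their centre line; the grasp point (between the pads) lies arm.tcp_to_grasp behind it (arm.tcp_to_grasp is the distance from the TCP to the grasp point, in m); z points along the fingers, y is the line along which they close (so a half turn about z gives the same grasp; the last joint's range is limited). The gripper opens to 85 mm and grips with 20 to 120 N. Pads are 22 mm wide; open, the fingers measure 114 mm over their backs; the gripper's body (76 mm by 85 mm) begins 54 mm behind the grasp point. The pads swing forward as they close: fully open they stand 13 mm farther back than shut.
Start: joints at [1.192, 0.591, 0.048, 1.609, -0.033, 0.943, -0.034], TCP at [0.204, -0.696, 0.231] pointing down, gripper open.
Joint ranges: [-2.69, 2.69], [-0.47, 2.24], [-1.27, 1.36], [0.19, 2.51], [-1.53, 4.68], [0.08, 2.07], [-3.09, 3.09]. Speed limits (rad/s): [2.57, 2.57, 3.14, 3.14, 3.14, 3.14, 3.14].

INTERFACE

Orientations are given as [roll, pitch, yaw] about the fixed x, y, z axes, in that order (R = Rz(yaw) Ry(pitch) Rx(roll)).
In Python, from station import arm gives the robot as it stands. Calls block until the motion is done:
- arm.movep(position, orientation): joint-space move of the TCP to a pose.
- arm.line_to(position, rotation=None, speed=0.15, f_stop=None): straight line of the TCP; rotation=None keeps the orientation; speed is the mean speed in m/s. With f_stop (N) it stops when the force on the tool has changed by that much, and returns True; else False.
- arm.goto_joints(angles): joint-space move.
- arm.let_go() and arm.clamp(grasp_force=None): open the fingers fully, or close them until they stop; grasp_force is the grip in N (None keeps the last).
- arm.wait(seconds).
- arm.inverse_kinematics(position, orientation): joint angles nearest the present ones, or None.
- arm.get_obs(): the state.
- arm.snapshot(name): name is "scene" or "side" or "wrist"; returns (picture, depth): 420x560x3 uint8, blue, green, red; 420x560 float32, m along the optical axis (not along the pixel's ray), 0 where there is no reading.
- arm.camera_model(name): a dict with "vfov" (degrees; the focal length in pixels is half the picture's height over the tangent of half this angle, whatever the lens; pixels are square), "cx", "cy" (the principal point, pixels), "k1" (the pictures are not rectified: a ray, as slopes to the right and down, at radius r is drawn at 1 + k1 r^2 times it, then the intrinsics apply), "rvec" (rotation vector, rad) and "tvec" (3), from world to camera coordinates, as OpenCV has them. Camera axes: x right, y down, z forward; pixel columns grow to the right and rows downward; lengths in m; the calibration is good to about 2 mm. A picture is of the moment at which its call begins: read the wrist's pose just before it. camera_model takes no time and is no camera call; for the wrist camera it gives the pose at the moment of the call.
A pose or a line that the arm cannot do raises arm.PlanningError and nothing moves.
- arm.sign_off(): hands the job in; it is judged then, once.
The state is a dict: "time_s": time; "joints": joint angles; "joint_velocities": joint speeds; "effort": joint torques, N m; "tool_pos": TCP position; "eef_rot": TCP orientation; "force": force on the tool from outside, world axes, zero at the start; "wrist_torque": the same for the moment, N m; "width": finger opening in m; "grasp_force": force on a finger pad.
Only numpy, scipy, OpenCV 4.12 (cv2) and the standard library are available. Lean on these libraries where they do the work, as an engineer would, in place of code of your own. Each camera call takes 0.05 s, during which the arm holds its last target. There are 200 camera calls.

TASK

Get the candle bench ready for the next pour. The two wax pots are full and hot: without ever lifting or tipping them, slide both one ring along the hob towards the empty ring, the pot next to the empty ring first, so that each ends up standing inside its new ring. Also clear the spinning wheel of all its finished candles, setting them down gently, not dropping them: stand the round pillars upright in the wooden tray and the square block candles upright in the wicker basket, and leave everything else on the bench where it is.

Things in the scene. Friction and masses are not known exactly. Their poses are not given: they have to be found in the camera images.
- hob: Fixed low hob, 540 mm long (its y axis), 240 mm deep (its x axis), black glass top 45 mm above the bench, with three marked rings in a row 165 mm apart, each 162 mm across. Origin: centre of the underside. The glass is smooth: a pot slides on it with about 2 to 3 N.
- ring_start (a point): Centre of the ring at the hob's -y end (robot's right), on the glass. A pot stands here at the start.
- ring_middle (a point): Centre of the middle ring, on the glass. A pot stands here at the start.
- ring_end (a point): Centre of the ring at the hob's +y end (robot's left), on the glass; it is empty at the start.
- kettle: Steel wax kettle, 136 mm across, 67 mm high to the lid, short spout to its +x, about 0.7 kg. Origin: centre of the underside, z up. A rigid bail stands over it in its x-z plane: a round wooden grip 20 mm thick, 90 mm long along x, centre line 120 mm above the underside, over the centre, 22 mm clear of the lid knob below. Starts on the start or the middle ring.
- pan: White enamel wax pan with lid, 136 mm across (141 mm at the rim band), 56 mm high to the rim, about 0.75 kg. Origin: centre of the underside, z up. Rigid bail as on the kettle: round wooden grip 20 mm thick, 90 mm long along its x, centre line 120 mm above the underside, over the centre, 22 mm clear of the lid knob. Starts on the ring the kettle is not on.
- wheel: Banding wheel: fixed cast base carrying a round aluminium disc 260 mm across which spins freely about the vertical axis at the slightest touch. Origin: centre of the base's underside; the disc's top is 60 mm above it. The candles stand on the disc in a ring about 83 mm from its axis.
- pillar1: Round ivory pillar candle, 56 mm diameter, 110 mm high plus a thin 12 mm wick, about 0.25 kg. Origin: centre of the underside, z up. Stands on the wheel; may be absent.
- pillar2: Another pillar candle like pillar1; may be absent.
- pillar3: Another pillar candle like pillar1; may be absent.
- block1: Square ivory block candle, 56 x 56 mm, 80 mm high plus a thin 12 mm wick, about 0.22 kg. Origin: centre of the underside, x and y square to its faces, z up. Stands on the wheel; may be absent.
- block2: Another block candle like block1; may be absent.
- tray: Fixed wooden tray for the pillars, 110 mm (its x) by 240 mm (its y) outside, walls 6 mm thick and 30 mm high, floor 6 mm thick (inside 98 x 228 mm). Origin: centre of the underside.
- basket: Fixed wicker basket for the blocks, 110 mm (its x) by 240 mm (its y) outside, walls 6 mm thick and 41 mm high to the rim, floor 6 mm thick (inside about 98 x 228 mm). Origin: centre of the underside.
- scent_bottle: Amber bottle, 44 mm across, 105 mm high; not to be moved. Origin: centre of the underside.
- wick_jar: Glass jar with brass lid, 64 mm across, 75 mm high; not to be moved. Origin: centre of the underside.
- twine: Spool of twine, 60 mm across, 70 mm high; not to be moved. Origin: centre of the underside.
- jug: White mug, 76 mm across, 85 mm high; not to be moved. Origin: centre of the underside.
- plant: Succulent in a terracotta pot, 84 mm across, about 125 mm high with leaves; not to be moved. Origin: centre of the underside.

How it is judged:
By the outcome, as a careful person would: the job done as asked, in the order asked, and still so for the second after the job is handed in, with the robot touching nothing.
Of pillar1, pillar2, pillar3, block1, block2 only 3 to 5 are there at a start; the rules pass over those that are not, and their reading is None.
At some moment in a run one of kettle, pan may be knocked a few centimetres aside while the robot is not near it.
It also fails if it takes over 210 s, if anything falls off the work surface, if the arm or the gripper's body presses on something with over 40 N, if the wrist force passes 120 N, or if a joint passes its speed limit or range.

## Working session

There is one attempt and no reset: what is moved stays moved. The work goes in short steps, each a Python script; the robot and the scene stay as the last script left them, time stands still between calls to the robot, and variables do not carry over. Pictures are saved under pics/ and viewed, at most 14 in all, crops included, and the job is handed in when it is done.

```bash
ls; mkdir -p pics; cat > h.py <<'E'
import numpy as np, cv2
from station import arm
def K(m):
    f=210/np.tan(np.radians(m["vfov"])/2); return f
def cloud(name):
    m=arm.camera_model(name); img,d=arm.snapshot(name)
    f=K(m); v,u=np.mgrid[0:420,0:560]
    xd=(u-m["cx"])/f; yd=(v-m["cy"])/f
    x,y=xd.copy(),yd.copy()
    for _ in range(15):
        s=1+m["k1"]*(x*x+y*y); x,y=xd/s,yd/s
    R=cv2.Rodrigues(np.array(m["rvec"],float))[0]; t=np.array(m["tvec"],float).ravel()
    P=np.stack([x*d,y*d,d],-1)
    W=(P-t)@R
    W[d<=0]=np.nan
    return img,d,W
E
python3 - <<'E'
from h import *
for n in("scene","side","wrist"):
    i,d,W=cloud(n); cv2.imwrite(f"pics/{n}0.png",i); np.savez(f"/tmp/{n}0.npz",i=i,d=d,W=W)
    m=arm.camera_model(n); R=cv2.Rodrigues(np.array(m["rvec"],float))[0]; print(n,m["vfov"],m["k1"],-R.T@np.array(m["tvec"]).ravel(),R[2], (d>0).mean())
o=arm.get_obs(); print(o["time_s"],o["eef_rot"],o["tool_pos"],o["width"],arm.tcp_to_grasp)
E
```

```text
pics
scene 47.86777164833006 -0.12501093290801804 [ 1.35440523 -0.95329553  0.88629449] [-0.54677608  0.62991342 -0.55158408] 0.9921938775510204
side 47.16741270042509 -0.14573072174186857 [-0.06628035  1.00292205  0.82425703] [ 0.43932528 -0.71238512 -0.54726661] 0.9960586734693877
wrist 61.32035492910043 -0.029802969141117883 [ 0.27634392 -0.67379459  0.37295634] [-0.28556849 -0.08176595 -0.95486385] 0.9962755102040817
0.15 [-3.13983612e+00  9.78301033e-05  2.84886968e-01] [ 0.20351747 -0.69517066  0.23038596] 0.08548893679514089 0.0187
```

View pics/scene0.png

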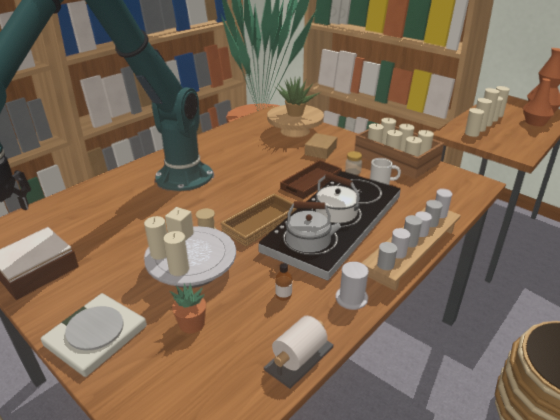

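View pics/side0.png

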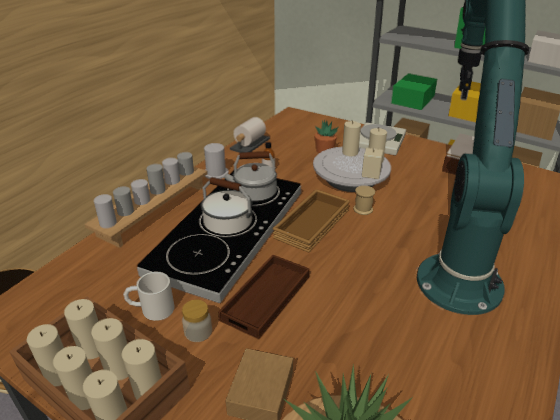

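The scene view shows the wheel near (190,255) with two pillars and one block. The kettle is on the near ring (310,230), the pan is on the middle ring (338,200), and the far ring (360,190) is empty. The wicker basket is at (258,218) and the dark tray at (310,180). The side view agrees. Next I'll build an orthographic fused map.

```bash
cat >> h.py <<'E'
def fit_rect(p):
    r=cv2.minAreaRect(p.astype(np.float32)*1000); return np.round(r[0],1),np.round(r[1],1),round(r[2],1)
def circ(p):
    A=np.c_[2*p,np.ones(len(p))]; s=np.linalg.lstsq(A,(p**2).sum(1),rcond=None)[0]
    return s[:2],np.sqrt(s[2]+s[0]**2+s[1]**2)
E
python3 - <<'E'
from h import *
P=[];C=[]
for n in("scene","side"):
    z=np.load(f"/tmp/{n}0.npz"); P.append(z["W"].reshape(-1,3));C.append(z["i"].reshape(-1,3))
P=np.vstack(P);C=np.vstack(C);ok=np.isfinite(P[:,0])&(P[:,0]>0.2)&(P[:,0]<1.1)&(abs(P[:,1])<0.78)&(P[:,2]<0.3)&(P[:,2]>-.02);P=P[ok];C=C[ok]
o=np.argsort(P[:,2]);P=P[o];C=C[o]
np.savez("/tmp/f.npz",P=P,C=C)
s=500
r=((1.1-P[:,0])*s).astype(int); c=((0.78-P[:,1])*s).astype(int)
im=np.zeros((451,781,3),np.uint8); im[r,c]=C
im=cv2.dilate(im,np.ones((2,2)))
cv2.imwrite("pics/ortho.png",im)
E
```

```text
(no output)
```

View pics/ortho.png

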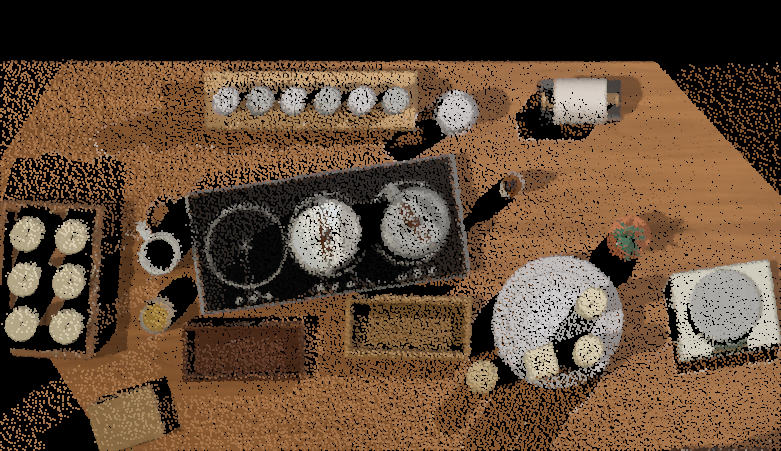

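The map shows the pan at column/row (325,237), the kettle at (413,222), the empty ring at (247,247), the tray at (250,350), the basket at (408,327) and the wheel at (558,322). The candles are at (592,303), (587,351) and (541,361). Next I'll fit each of them.

```bash
cat >> h.py <<'E'
def fused(names=("scene","side")):
    P=[];C=[]
    for n in names:
        i,d,W=cloud(n); P.append(W.reshape(-1,3)); C.append(i.reshape(-1,3))
    P=np.vstack(P);C=np.vstack(C);k=np.isfinite(P[:,0]);return P[k],C[k]
def bails(P,C,near,rad=.075):
    """bar grip: highest points near a pot"""
    k=(np.hypot(*(P[:,:2]-near).T)<rad)&(P[:,2]>.160)&(P[:,2]<.182)
    q=P[k]; h=cv2.cvtColor(C[k][None],cv2.COLOR_BGR2HSV)[0]; b=(h[:,1]>70); q=q[b]
    c=fit_rect(q[:,:2]); v=np.linalg.svd(q[:,:2]-q[:,:2].mean(0),full_matrices=False)[2][0]
    return c,np.degrees(np.arctan2(v[1],v[0]))%180,q[:,:2].mean(0),len(q),q[:,2].max()
def potc(P,near,zr):
    k=(np.hypot(*(P[:,:2]-near).T)<.1)&(P[:,2]>zr[0])&(P[:,2]<zr[1])
    h=cv2.convexHull((P[k][:,:2]*1000).astype(np.float32))[:,0]; return cv2.minEnclosingCircle(h), circ(h/1000.)
def candles(P,C,near,rad=.12):
    out=[]
    h=cv2.cvtColor(C[None],cv2.COLOR_BGR2HSV)[0]
    for lo,hi in((.166,.174),(.136,.144)):
        k=(np.hypot(*(P[:,:2]-near).T)<rad)&(P[:,2]>lo)&(P[:,2]<hi); q=P[k][:,:2]
        g=np.zeros((300,300),np.uint8); ij=((q-near+.15)*1000).astype(int); g[ij[:,0],ij[:,1]]=255
        g=cv2.morphologyEx(g,cv2.MORPH_CLOSE,np.ones((7,7)))
        g=cv2.morphologyEx(g,cv2.MORPH_OPEN,np.ones((7,7)))
        for c in cv2.findContours(g,cv2.RETR_EXTERNAL,cv2.CHAIN_APPROX_NONE)[0]:
            if cv2.contourArea(c)<600: continue
            r=cv2.minAreaRect(c); out.append((hi,np.round(np.array([r[0][1],r[0][0]])/1000+near-.15,4),np.round(r[1]),90-r[2],cv2.contourArea(c)))
    return out
E
python3 - <<'E'
from h import *
z=np.load("/tmp/f.npz");P,C=z["P"],z["C"]
hsv=cv2.cvtColor(C[None],cv2.COLOR_BGR2HSV)[0]
k=(P[:,2]>.038)&(P[:,2]<.05)&(P[:,0]>.45)&(P[:,0]<.82)&(P[:,1]>-.17)&(P[:,1]<.42)&(hsv[:,2]<90)
print("hob",fit_rect(P[k][:,:2]),P[k][:,2].mean())
for n,p in(("pan",(.626,.13)),("ket",(.656,-.046))):
    print(n,bails(P,C,p),potc(P,p,(.06,.1)))
k=(P[:,2]>.055)&(P[:,2]<.066)&(np.hypot(P[:,0]-.456,P[:,1]+.336)<.14)
h=cv2.convexHull((P[k][:,:2]*1000).astype(np.float32))[:,0]; print("wheel",cv2.minEnclosingCircle(h),np.median(P[k][:,2]))
for n,p,zz in(("tray",(.40,.28),.03),("basket",(.446,-.036),.041)):
    k=(abs(P[:,2]-zz)<.005)&(abs(P[:,0]-p[0])<.075)&(abs(P[:,1]-p[1])<.145)
    if n=="basket": k&=(P[:,0]<.51)
    print(n,fit_rect(P[k][:,:2]),k.sum())
for c in candles(P,C,np.array([.456,-.336])): print(c)
E
```

```text
hob (array([625.6, 123.1]), array([257.8, 542.9]), 8.0) 0.04523886838110607
pan ((array([628.7, 129.7]), array([101.8,  25.2]), 7.2), np.float64(4.240802775338665), array([0.62780777, 0.13062158]), 369, np.float64(0.17983298707635417)) (((630.582275390625, 129.5303955078125), 78.08130645751953), (array([0.62982177, 0.13003342]), np.float64(0.07326634437430837)))
ket ((array([654.1, -49. ]), array([92.1, 33.2]), 37.7), np.float64(35.508024012111264), array([ 0.65415052, -0.04911682]), 385, np.float64(0.17832280076500504)) (((664.4005737304688, -37.38107681274414), 81.58255004882812), (array([ 0.66262596, -0.04037108]), np.float64(0.07560632961122057)))
wheel ((457.2497253417969, -334.96746826171875), 135.20741271972656) 0.06088146995048025
tray (array([406.2, 295.1]), array([138.5, 250.3]), 0.3) 946
basket (array([446.7, -45.3]), array([275.1, 136. ]), 86.6) 879
(0.174, array([ 0.495 , -0.4045]), array([58., 55.]), 0.0, 2532.5)
(0.174, array([ 0.399 , -0.3955]), array([60., 55.]), 0.0, 2506.5)
(0.144, array([ 0.3752, -0.3007]), array([60., 61.]), 14.82647705078125, 2543.0)
```

```bash
cat > t.py <<'E'
from h import *
from scipy.optimize import least_squares as ls
z=np.load("/tmp/f.npz");P,C=z["P"],z["C"]
hsv=cv2.cvtColor(C[None],cv2.COLOR_BGR2HSV)[0]
# end ring: bright low-saturation pixels on the glass
k=(abs(P[:,2]-.045)<.004)&(hsv[:,2]>70)
r0=np.hypot(P[:,0]-.609,P[:,1]-.285); q=P[k&(abs(r0-.081)<.012)][:,:2]
s=ls(lambda a:np.hypot(q[:,0]-a[0],q[:,1]-a[1])-a[2],[.609,.285,.081],loss="soft_l1",f_scale=.002);print("ring_end",s.x,len(q))
# hob outline: side long edges by slices along y
g=(abs(P[:,2]-.045)<.004)
ys=np.arange(-.1,.35,.02)
for x0,nm in((1,"back"),(-1,"front")):
    e=[]
    for y in ys:
        m=g&(abs(P[:,1]-y)<.01)&(abs(P[:,0]-(.633-.15*(y-.122)))<.135); v=P[m][:,0]; e.append(np.percentile(v,99 if x0>0 else 1))
    f=np.polyfit(ys,e,1); r=np.array(e)-np.polyval(f,ys); gk=abs(r)<.006; f=np.polyfit(ys[gk],np.array(e)[gk],1); print(nm,f,np.degrees(np.arctan(-f[0])),"x at .122",np.polyval(f,.122),gk.sum())
for n,x,y,zz in(("tray",(.33,.468),(.16,.42),.03),("basket",(.37,.512),(-.165,.095),.041)):
    m=(abs(P[:,2]-zz)<.004)&(P[:,0]>x[0])&(P[:,0]<x[1])&(P[:,1]>y[0])&(P[:,1]<y[1])
    v=P[m][:,:2]; im=np.zeros((200,300),np.uint8); ij=((v-[x[0],y[0]])*1000+10).astype(int); im[ij[:,0],ij[:,1]]=255
    im=cv2.morphologyEx(im,cv2.MORPH_CLOSE,np.ones((7,7)));cs=cv2.findContours(im,cv2.RETR_EXTERNAL,cv2.CHAIN_APPROX_NONE)[0]
    c=np.vstack([c for c in cs if len(c)>30]); print(n,(lambda r:(np.round([(r[0][1]-10)/1000+x[0],(r[0][0]-10)/1000+y[0]],4),r[1],r[2]))(cv2.minAreaRect(c)))
E
python3 t.py
```

```text
ring_end [0.60745034 0.28679297 0.08020796] 366
back [-0.1587644   0.77193969] 9.021235812594576 x at .122 0.7525704361498429 23
front [-0.15125568  0.53000699] 8.601114661704422 x at .122 0.5115537941855163 23
tray (array([0.396 , 0.2942]), (119.20268249511719, 249.94998168945312), 89.63272094726562)
basket (array([ 0.4462, -0.0347]), (255.50796508789062, 130.15406799316406), 1.7678271532058716)
```

```bash
cat >> h.py <<'E'
D=np.array([-.153,.988]); END=np.array([.6075,.2868]); MID=END-.165*D; START=MID-.165*D
pi=np.pi
def st():
    o=arm.get_obs(); return round(o["time_s"],2),np.round(o["tool_pos"],4),np.round(o["force"],1),round(o["width"],4),round(float(np.max(o["grasp_force"])),1)
def slide(c,yaw,target,z=.1463,speed=.06):
    R=[pi,0,yaw]
    arm.movep([*c,.25],R); arm.line_to([*c,z+.002],speed=.12); print("at",st())
    arm.clamp(20); print("clamped",st())
    p=arm.get_obs()["tool_pos"]
    arm.line_to([*target,p[2]],speed=speed); print("slid",st())
    arm.let_go(); arm.line_to([*target,.26],speed=.15); print("up",st())
E
python3 - <<'E'
from h import *
o=arm.get_obs()
arm.line_to([*o["tool_pos"][:2],.33],speed=.25)
P,C=fused()
print(bails(P,C,(.629,.13)))
c=np.array([.6285,.130]); y=np.radians(6)
for p in ([*c,.25],[*END,.15]): print(np.round(arm.inverse_kinematics(p,[pi,0,y]),2))
arm.movep([*c,.33],[pi,0,y]); i,d=arm.snapshot("wrist"); cv2.imwrite("pics/w1.png",i); print(st())
E
```

```text
((array([628.3, 128.3]), array([99.2, 26.3]), 5.3), np.float64(5.111756702518431), array([0.62776555, 0.1304829 ]), 364, np.float64(0.17977548882117192))
[ 0.04  0.5  -0.45  1.77  0.26  0.93 -1.98]
[-0.22  0.65 -0.43  1.78  0.36  0.79 -2.3 ]
(4.08, array([0.6288, 0.129 , 0.3299]), array([-0.3, -0.6,  0.1]), 0.0856, 0.0)
```

View pics/w1.png

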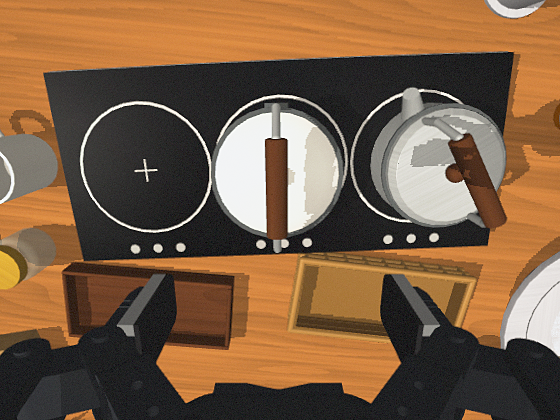

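The wrist view shows the end-ring cross at (147,170), with the pan's bail along (277,140–238) and nearly parallel to the tool's x axis. The tray spans (65,265)–(235,348) and the basket (290,255)–(475,345). I'll check these points by ray, then slide the pan.

```bash
cat >> h.py <<'E'
def ray(m,uv,z):
    f=K(m); d=(np.array(uv,float)-[m["cx"],m["cy"]])/f; x=d.copy()
    for _ in range(15): x=d/(1+m["k1"]*(x@x))
    R=cv2.Rodrigues(np.array(m["rvec"],float))[0]; o=-R.T@np.array(m["tvec"],float).ravel(); v=R.T@np.array([*x,1]); return np.round((o+v*(z-o[2])/v[2])[:2],4)
E
python3 - <<'E'
from h import *
m=arm.camera_model("wrist")
print("cross",ray(m,(147,170),.045),"bail",ray(m,(277,188),.175))
print("tray",[ray(m,p,.03) for p in((63,265),(235,278),(230,348))])
print("bask",[ray(m,p,.041) for p in((302,256),(477,264),(467,345),(289,334))])
slide(np.array([.6283,.1297]),np.radians(5.2),END)
P,C=fused(); print(bails(P,C,END)); print(bails(P,C,(.654,-.049)))
E
```

```text
cross [0.608  0.2883] bail [0.633  0.1305]
tray [array([0.4586, 0.4119]), array([0.4645, 0.1722]), array([0.347, 0.172])]
bask [array([0.5122, 0.085 ]), array([ 0.5244, -0.1522]), array([ 0.3952, -0.174 ]), array([0.3889, 0.0883])]
at (5.5, array([0.6291, 0.1301, 0.1492]), array([-0. ,  0.1, -0.4]), 0.0856, 0.0)
clamped (6.11, array([0.6284, 0.1299, 0.1485]), array([-0.1,  0.7,  1.1]), 0.0191, 21.2)
slid (8.9, array([0.6075, 0.2866, 0.1484]), array([ 0.3, -4.6,  5.2]), 0.0193, 21.7)
up (10.45, array([0.6069, 0.2862, 0.259 ]), array([-0.3,  0.8,  0.3]), 0.0855, 0.0)
((array([607. , 285.8]), array([95.8, 27.7]), 3.1), np.float64(4.536819925057042), array([0.60583661, 0.28721494]), 401, np.float64(0.17929287000490715))
((array([654.2, -49.4]), array([93.2, 29.6]), 35.3), np.float64(35.56948820462409), array([ 0.65502256, -0.04879906]), 388, np.float64(0.1804000196813955))
```

```bash
python3 - <<'E'
from h import *
slide(np.array([.6545,-.049]),np.radians(35.5),MID)
arm.movep([.60,-.02,.40],[pi,0,0])
P,C=fused(); print("pan",bails(P,C,END)); print("ket",bails(P,C,MID),MID)
for c in candles(P,C,np.array([.456,-.336])): print(c)
arm.movep([.52,-.33,.40],[pi,0,0]); i,d=arm.snapshot("wrist"); cv2.imwrite("pics/w2.png",i); print(st())
E
```

```text
at (12.83, array([ 0.6552, -0.0487,  0.1491]), array([ 0.4, -0.4, -0.1]), 0.0853, 0.0)
clamped (13.44, array([ 0.6545, -0.0489,  0.1486]), array([-1.2,  0.7,  2.7]), 0.0198, 19.6)
slid (16.49, array([0.6318, 0.1245, 0.1485]), array([ 1. , -4.7,  5.2]), 0.0189, 19.6)
up (18.04, array([0.632 , 0.1233, 0.259 ]), array([-0.1, -1.2, -0.5]), 0.0855, 0.0)
pan ((array([565.2, 286. ]), array([65.4, 27.2]), 11.1), np.float64(4.331175002310622), array([0.55598627, 0.28711486]), 207, np.float64(0.17847993685944696))
ket ((array([632.1, 122.8]), array([93.4, 30. ]), 33.9), np.float64(35.142887184687396), array([0.63066392, 0.12522026]), 369, np.float64(0.17827815309380282)) [0.632745 0.12378 ]
(0.174, array([ 0.4964, -0.4035]), array([56., 59.]), 83.65980863571167, 2461.0)
(0.174, array([ 0.3995, -0.3975]), array([59., 53.]), 0.0, 2436.5)
(0.144, array([ 0.3777, -0.3013]), array([60., 58.]), 14.036239624023438, 2857.5)
(20.23, array([ 0.5214, -0.3273,  0.4001]), array([-0.5,  1.5, -0.5]), 0.0853, 0.0)
```

View pics/w2.png

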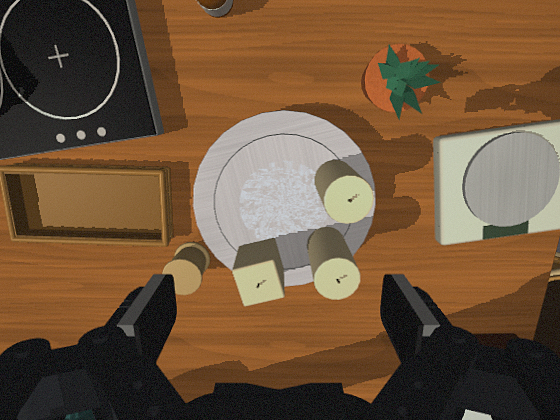

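The wrist view shows the pillar tops at (350,198) and (338,278), the block top at (260,285), and the basket at left. The fused points also show the pan has been knocked to about x=0.56, so I'll re-measure it and slide it back.

```bash
python3 - <<'E'
from h import *
P,C=fused(); b=bails(P,C,(.56,.287)); print(b)
b=bails(P,C,b[0][0]/1000); print(b); print("ket",bails(P,C,MID)[0])
yaw=np.radians(b[1] if b[1]<90 else b[1]-180)
slide(b[0][0]/1000,yaw,END)
P,C=fused(); print(bails(P,C,END)); print("ket",bails(P,C,MID)[0])
E
```

```text
((array([536.6, 282.1]), array([101.3,  24.9]), 6.6), np.float64(4.835455343185671), array([0.53340485, 0.28501628]), 410, np.float64(0.17957251344926342))
((array([536.6, 282.1]), array([101.3,  24.9]), 6.6), np.float64(4.835455343185671), array([0.53340485, 0.28501628]), 410, np.float64(0.17957251344926342))
ket (array([631.2, 124.1]), array([93.3, 31. ]), 35.1)
at (23.58, array([0.537 , 0.2827, 0.1491]), array([ 0.9,  0.2, -0.3]), 0.0855, 0.0)
clamped (24.19, array([0.5367, 0.2826, 0.1485]), array([ 1.1,  1.5, -1.3]), 0.019, 23.1)
slid (25.52, array([0.6079, 0.2867, 0.1485]), array([-3.3,  0.3,  2.8]), 0.019, 23.3)
up (27.07, array([0.607 , 0.2861, 0.259 ]), array([ 0.6, -0.8, -0.1]), 0.0851, 0.0)
((array([605.9, 285.6]), array([96.9, 25.4]), 4.5), np.float64(4.137419420434609), array([0.60341293, 0.28715533]), 394, np.float64(0.17991630190995664))
ket (array([631.1, 123.9]), array([92.8, 29.5]), 37.2)
```

```bash
cat >> h.py <<'E'
def ang(y): return (y+90)%180-90
def pick(c,yawdeg,zb,h,F=30,up=.32):
    R=[pi,0,np.radians(yawdeg)]; t=h-arm.tcp_to_grasp
    arm.movep([*c,zb+t+.10],R); arm.line_to([*c,zb+t],speed=.1); print("at",st())
    arm.clamp(F); print("grip",st()); p=arm.get_obs()["tool_pos"]
    arm.line_to([p[0],p[1],up],speed=.12); print("up",st())
def place(c,yawdeg,zb,h,up=.30):
    R=[pi,0,np.radians(yawdeg)]; t=h-arm.tcp_to_grasp
    arm.movep([*c,up],R); arm.line_to([*c,zb+t+.02],speed=.12); arm.wait(.2)
    print("stop",arm.line_to([*c,zb+t-.006],speed=.02,f_stop=3),st())
    arm.let_go(); print("rel",st()); p=arm.get_obs()["tool_pos"]; arm.line_to([p[0],p[1],up],speed=.15)
E
python3 - <<'E'
from h import *
arm.movep([.52,-.33,.40],[pi,0,0]); m=arm.camera_model("wrist"); P,C=fused()
cs=candles(P,C,np.array([.456,-.336]));print(cs)
print(ray(m,(350,199),.17),ray(m,(337,279),.17),ray(m,(260,284),.14),"basket",[ray(m,p,.041) for p in((1,170),(168,168),(172,243),(5,236))])
c=cs[0][1]; v=c-[.457,-.335]; y=ang(np.degrees(np.arctan2(v[1],v[0]))+90)
pick(c,y,.060,.076)
place(np.array([.404,.345]),0,.006,.076)
E
```

```text
[(0.174, array([ 0.4973, -0.4041]), array([54., 56.]), 81.86989784240723, 2356.0), (0.174, array([ 0.3995, -0.394 ]), array([53., 58.]), 0.0, 2370.0), (0.144, array([ 0.3754, -0.301 ]), array([61., 60.]), 17.52556610107422, 2811.0)]
[ 0.495  -0.4067] [ 0.3977 -0.3977] [ 0.3743 -0.3056] basket [array([0.5023, 0.0761]), array([ 0.505 , -0.1703]), array([ 0.3892, -0.1662]), array([0.3991, 0.0936])]
at (31.51, array([ 0.4979, -0.4043,  0.118 ]), array([ 0.3,  0.1, -0.1]), 0.0853, 0.0)
grip (31.89, array([ 0.4976, -0.4039,  0.118 ]), array([-0.5,  0.3,  4.1]), 0.0557, 31.6)
up (33.73, array([ 0.4972, -0.4038,  0.3191]), array([ 0.2,  1. , -0.6]), 0.0554, 32.1)
stop True (39.48, array([0.4039, 0.3453, 0.0638]), array([1.2, 0.3, 4.2]), 0.0558, 31.7)
rel (39.88, array([0.4033, 0.3438, 0.063 ]), array([ 0.5, -1.1, -0.4]), 0.0854, 0.0)
```

```bash
python3 - <<'E'
from h import *
arm.movep([.52,-.20,.40],[pi,0,0]); P,C=fused()
cs=candles(P,C,np.array([.456,-.336]));print(cs)
c=[k for k in cs if k[0]>.17][0][1]-[.0005,.0015]; v=c-[.457,-.335]; y=ang(np.degrees(np.arctan2(v[1],v[0]))+90)
pick(c,y,.060,.076)
place(np.array([.404,.242]),0,.006,.076)
arm.movep([.52,-.20,.40],[pi,0,0]); P,C=fused()
print(candles(P,C,np.array([.456,-.336])))
i,d,W=cloud("side"); cv2.imwrite("pics/s3.png",i)
print("pan",bails(P,C,END)); print("ket",bails(P,C,MID)[0])
E
```

```text
[(0.174, array([ 0.398 , -0.3965]), array([58., 57.]), 0.0, 2451.0), (0.144, array([ 0.3768, -0.3011]), array([60., 59.]), 11.309928894042969, 2861.5)]
at (46.02, array([ 0.398 , -0.3983,  0.1179]), array([-0.1,  0.5,  0.9]), 0.0857, 0.0)
grip (46.4, array([ 0.3982, -0.3982,  0.118 ]), array([0.4, 1.2, 3.6]), 0.0556, 31.8)
up (48.24, array([ 0.3978, -0.3979,  0.3192]), array([-0.3, -0.7, -2.8]), 0.0553, 32.1)
stop True (53.6, array([0.4039, 0.2423, 0.0638]), array([0.2, 0.7, 3.4]), 0.0556, 31.1)
rel (54.01, array([0.4033, 0.2411, 0.0632]), array([-0.2, -0.1,  0.1]), 0.0855, 0.0)
[(0.144, array([ 0.377 , -0.2995]), array([61., 61.]), 14.036239624023438, 2844.0)]
pan ((array([606.4, 285.1]), array([98.6, 26.7]), 2.8), np.float64(3.3690701211830976), array([0.60342112, 0.28723338]), 398, np.float64(0.1791064226739796))
ket (array([631.8, 123.2]), array([93.3, 31.5]), 35.4)
```

View pics/s3.png

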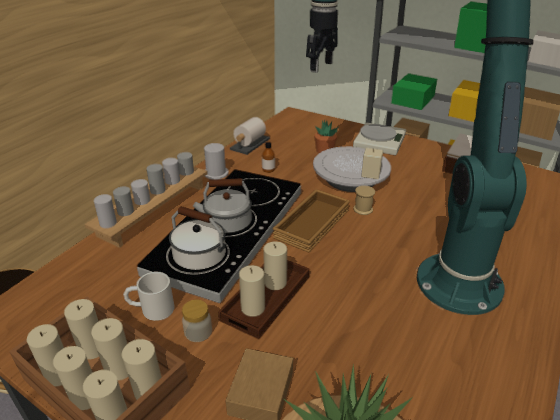

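The side view shows both pillars upright in the tray at (252,290) and (275,265). The pan (197,245) and kettle (228,210) are in their rings, and only the block (372,163) is left on the wheel.

```bash
python3 - <<'E'
from h import *
c=np.array([.3758,-.3022])
pl=np.array([.448,-.045])
print(arm.inverse_kinematics([*pl,.046],[pi,0,0]))
pick(c,15,.060,.058)
place(pl,0,.006,.058)
arm.movep([.56,.05,.42],[pi,0,0]); m=arm.camera_model("wrist"); i,d=arm.snapshot("wrist"); cv2.imwrite("pics/w4.png",i); print(st())
arm.movep([.40,-.40,.42],[pi,0,0]); i,d=arm.snapshot("scene"); cv2.imwrite("pics/sc4.png",i)
i,d=arm.snapshot("side"); cv2.imwrite("pics/si4.png",i); import pickle; pickle.dump(m,open("/tmp/m4.pkl","wb"))
P,C=fused(); print("pan",bails(P,C,END)[0]); print("ket",bails(P,C,MID)[0])
E
```

```text
[ 0.30574262  0.62670695 -0.40855212  2.32076129  0.80106652  0.3304457
 -2.37556017]
at (59.78, array([ 0.3762, -0.3023,  0.0997]), array([ 0.6, -0.4,  0.2]), 0.0852, 0.0)
grip (60.16, array([ 0.3761, -0.3025,  0.0998]), array([-0.7, -0.8,  5.3]), 0.0559, 32.4)
up (62.15, array([ 0.3757, -0.3023,  0.3194]), array([-0.6, -0.6, -2.3]), 0.0556, 32.2)
stop True (66.42, array([ 0.448 , -0.0451,  0.0458]), array([-1. , -0.4,  4.3]), 0.0554, 33.1)
rel (66.83, array([ 0.4472, -0.0453,  0.0452]), array([ 0. , -0.4,  0.2]), 0.086, 0.0)
(69.52, array([0.5585, 0.0482, 0.418 ]), array([-0.5,  0.1,  0.5]), 0.0854, 0.0)
pan (array([605.6, 285.5]), array([96.8, 24.3]), 5.2)
ket (array([631.3, 123.3]), array([92.5, 28.7]), 37.5)
```

View pics/w4.png

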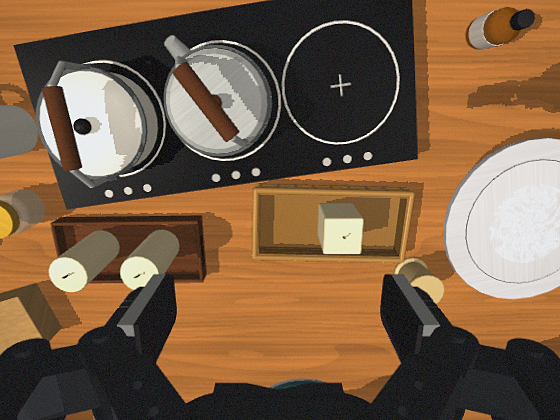

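View pics/sc4.png

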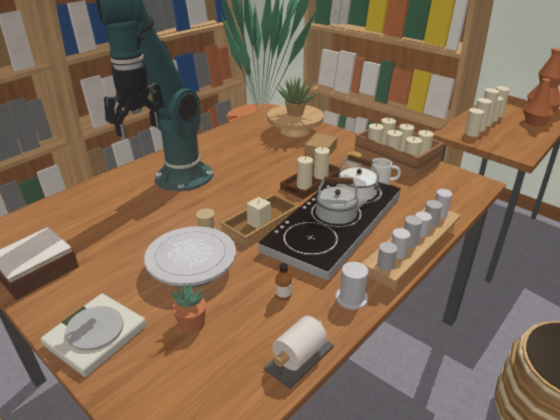

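The candles are all placed and the wheel is empty. I'll take one last overhead look at the pots in their rings.

```bash
python3 - <<'E'
from h import *
a=[]
for k,(p,y) in enumerate(((END,.287),(MID,.124))):
    arm.movep([p[0]-.10,y,.36],[pi,0,0]); i,d=arm.snapshot("wrist"); a.append(i[0:400])
    m=arm.camera_model("wrist"); R=cv2.Rodrigues(np.array(m["rvec"],float))[0]; print(-R.T@np.array(m["tvec"]).ravel())
    X=np.c_[p[0]+.081*np.cos(t:=np.linspace(0,2*pi,90)),p[1]+.081*np.sin(t),np.full(90,.045)]
    X2=np.c_[p[0]+.068*np.cos(t),p[1]+.068*np.sin(t),np.full(90,.047)]
    for XX,col in((X,(0,0,255)),(X2,(0,255,0))):
        Y=XX@R.T+np.ravel(m["tvec"]); s=Y[:,:2]/Y[:,2:]; s=s*(1+m["k1"]*(s**2).sum(1,keepdims=True))*K(m)+[m["cx"],m["cy"]]
        for q in s: cv2.circle(a[-1],tuple(int(v) for v in q),1,col,-1)
im=np.hstack(a); cv2.imwrite("pics/w5.png",cv2.resize(im,(800,int(im.shape[0]*800/im.shape[1])))); print(st())
E
```

```text
[0.58406742 0.28618369 0.50244332]
[0.6082126  0.12547043 0.50305897]
(74.73, array([0.5325, 0.1252, 0.3604]), array([ 0.8, -0.3,  0.2]), 0.0852, 0.0)
```

View pics/w5.png

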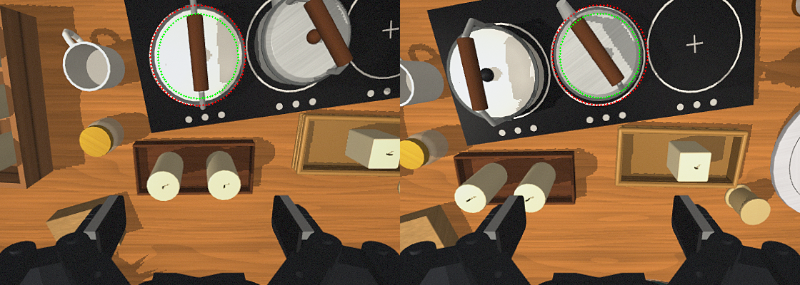

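Both pots (at (198,55) left and (600,55) right) sit concentric within the overlaid rings, the pillars stand in the tray and the block in the basket.

```bash
python3 - <<'E'
from h import *
arm.movep([.45,-.35,.42],[pi,0,0]); arm.wait(.5)
P,C=fused(); a=bails(P,C,END)[0][0]/1000; b=bails(P,C,MID)[0][0]/1000; print(a-END,b-MID,st())
if max(np.hypot(*(a-END)),np.hypot(*(b-MID)))<.006: print(arm.sign_off())
E
```

```text
[-0.0028 -0.0037] [-0.000745 -0.00108 ] (77.1, array([ 0.45, -0.35,  0.42]), array([ 0. , -0.1,  0.3]), 0.0858, 0.0)
the job is handed in; nothing more can be done
None
```

The job is handed in at 77 s: the pan then the kettle were slid one ring along without lifting, the pan was slid back after being knocked, and both sit within 5 mm of their ring centres; the two pillars stand in the tray and the one block in the basket.

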